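Clamp a phone in the repair jig and knock the locking pin down

ROBOT

A 6-joint arm with a two-finger parallel gripper is mounted at the origin on the work surface. World frame = base frame: x ahead of the robot, y to its left, z up, the work surface at z = 0. Lengths are in mm, angles in rad, forces in N, time in s.
With the tool pointing down it reaches from about 300 to 775 mm from the base axis. Payload 14.6 kg.
Tool frame: the origin (TCP) lies at the very end of the fingers, on their centre line; the grasp point (between the pads) lies 19 mm behind it; z points along the fingers, y is the line along which they close (so a half turn about z gives the same grasp; the last joint's range is limited). The gripper opens to 94 mm and grips with 3 to 60 N. Pads are 16 mm wide; open, the fingers measure 119 mm over their backs; the gripper's body (75 mm by 177 mm) begins 78 mm behind the grasp point.
Start: joints at [-1.318, 0.3, 1.521, -0, 1.321, -0.067], TCP at [172.9, -522.106, 205.446] pointing down, gripper open.
Joint ranges: [-3.03, 3.03], [-0.79, 2.21], [0.23, 2.52], [-1.04, 4.18], [0, 3.07], [-2.55, 2.55]. Speed limits (rad/s): [2.22, 2.22, 2.57, 3.14, 3.14, 3.14].

INTERFACE

Orientations are given as [roll, pitch, yaw] about the fixed x, y, z axes, in that order (R = Rz(yaw) Ry(pitch) Rx(roll)).
In Python, from cell import manip gives the robot as it stands.
- The arm moves only by the tool servo_tool, never from a script. Its argument "rows" is a list of rows, each a list of 7 numbers: the turn, a rotation vector about the world's x, y, z in degrees, then the shift along the world's x, y, z in mm, then the closure, from 0 (fully open) to 1 (shut). In form: [[rx, ry, rz, dx, dy, dz, fingers], ...]. A call has 1 to 20 rows; each row shifts and turns the commanded pose from where the row before left it; what a row does not reach is not made up. A row lasts 1/8 s, in which the tool goes at most 62.5 mm and 10.7 degrees, less where a joint would pass 70% of its speed; a pose out of reach is approached as far as the arm can. A call with a gripper value outside its range is refused whole. The fingers move at their own pace and stop on an object; "grip_force" is the grip in N (left out, the last holds). Time passes only in rows, so rows that do not move let the fingers close. It gives the time, the measured TCP pose, the force, the opening and the grip force at its end, in the units of the state.
- manip.read_state(): the state, without advancing time (a new reading comes with each control period).
- manip.camera(name): name is "scene" or "top"; returns the picture (400x640x3 uint8, red, green, blue); there is no depth.
- manip.camera_info(name): a dict with "fx", "fy", "cx", "cy" (pixels), "position" and "rotation" of the camera in the world. Camera axes: x right, y down, z forward; pixel columns grow to the right and rows downward; lengths in mm; the calibration is good to about 2 mm. A picture is of the moment at which its call begins. camera_info takes no time and is no camera call.
- manip.sign_off(): hands the job in; it is judged then, once.
The state is a dict: "clock": time; "joints": joint angles; "qd": joint speeds; "effort": joint torques, N m; "eef_pos": TCP position; "eef_rot": TCP orientation; "wrist_force": force on the tool from outside, world axes, zero at the start; "moment": the same for the moment, N m; "finger_gap": finger opening in mm; "finger_force": force on a finger pad.
Only numpy, scipy, OpenCV 4.12 (cv2) and the standard library are available. Lean on these libraries where they do the work, as an engineer would, in place of code of your own. Each camera call takes 0.05 s, during which the arm holds its last target. There are 200 camera calls.

TASK

Clamp the phone in the aluminium jig: slide the jaw, holding or pushing only the upright grip that stands under the edge of the light bar (do not bump the bar) until the jaw has pushed the phone squarely against the sprung rubber pad and pressed the pad about halfway in (it gives 8 mm; it must be clearly pressed but not bottomed out), gently, so that the phone is not crushed. Then take the mallet and knock the locking pin on the jaw fully down with the mallet's head, not with the gripper, and stand the mallet on its striking face on the bench again. The phone must stay clamped, and the other things on the bench must stay where they are.

Things in the scene. Friction and masses are not known exactly. Their poses are not given: they have to be found in the camera images.
- jig: Clamping jig fixed to the bench; aluminium bed x -115 to +135, y -145 to +145 mm, top at z 18 mm. Origin on its underside. Its x points away from the robot, its y along the track towards the sprung pad.
- light_bar: The jig's grey light bar, fixed on two posts over the track: 74 mm in x, 290 mm in y, 50 mm high. Origin: middle of its underside, at jig x 106, y 0, z 128 mm. Its near edge lies at jig x 69, 6 mm nearer than the grip's middle, so an upright gripper would hit it: lean the gripper 35 to 50 degrees towards the robot (-x) to take the grip. Axes as the jig's.
- pad_face (a point): Middle of the face (140 mm in x, 18 mm high) of the sprung black rubber pad at the +y end of the bed, as it stands at rest: jig x -40, y 105, z 28.5 mm (this point stays put when the pad gives). The pad gives 8 mm to +y against about 1 N/mm, then meets a hard stop. Axes as the jig's.
- jaw: Steel jaw; slides along jig y (about 10 N of drag) and stays where it is left. Origin at jig x 0, z 19 mm, middle of its arm in y; jig y -100 to +35 mm. Axes as the jig's. Arm x -110 to +45 mm, 30 mm wide (pressing face at y +15 mm), z 1 to 25 mm; carriage x 45 to 105 mm, 56 mm wide, up to z 27 mm, with the upright grip at x 75, y 0.
- grip (a point): Middle of the top of the jaw's black upright grip, a block 24 mm in x, 22 mm in y (along the track), its top 109 mm above the jig's underside, free for 63 mm below the top. Axes as the jig's.
- pin: Steel locking pin with a round 24 mm head, 10 mm thick, standing on the jaw's arm at jaw x = -50, y = 0 mm. Origin: middle of its top face, z up; 65 mm above the jaw's origin when up, 53 mm when fully down (12 mm of travel). Spring and drag ask for about 6 to 8 N; it stays down when it has been driven.
- phone: Phone, grey with a black glass face up, loose on the jig's bed between jaw and pad; 150 mm (its x) by 76 mm (its y) by 9 mm, 0.22 kg. Origin: middle of its underside, z up; its x lies about along jig x.
- mallet: Mallet standing on its striking face: black cylindrical head 44 mm in diameter and 64 mm high, wooden handle of 22 x 22 mm that sticks out level along its -x, from 20 to 155 mm from the head's axis, its middle line 34 mm above the face; 0.4 kg, most of it in the head. Origin: middle of the striking face, z up.
- handle (a point): A point in the middle of the mallet's handle, 70 mm from the head's axis, where it can be gripped. Axes as the mallet's.
- bottle: Bystander: clear bottle, 48 mm in diameter, 130 mm high. Origin: middle of its underside.
- roll: Bystander: paper tape roll, 72 mm in diameter, 26 mm high. Origin: middle of its underside.
- shell: Bystander: opened phone body, 150 x 74 x 7 mm. Origin: middle of its underside.
- driver: Bystander: screwdriver, 160 mm long, lying along its x. Origin: middle of its underside.
- brush: Bystander: brush, 150 mm long, lying along its x. Origin: middle of its underside.
Mind the look-alikes: they are no part of the job. Of the things shaped like the phone, the grey one is meant.

How it is judged (in metres and radians):
On the way, in this order (a step that is already met when the one before it is completed fails the run):
1. the jaw holds the phone square against the sprung pad, the pad pressed in 2.5 to 6.8 mm (y of phone in the frame of jig between 0.0695 and 0.0738 m and angle between the y axis of phone and the y axis of jig, either way round below 0.035 rad and y of jaw in the frame of jig above 0.0145 m), for 0.3 s.
2. the pin is driven down by the mallet (z of pin in the frame of jaw below 0.055 m and contact force between mallet and pin above 1 N).
At the end, for the whole second after the job is handed in: The phone is square to the jig (within 2 degrees) and holds the sprung pad pressed in by 2.5 to 6.8 mm, with the jaw against it; the locking pin is within 2 mm of fully down; the mallet stands at rest on its striking face on the bench or mat (all of step 1 and z of pin in the frame of jaw below 0.055 m and height (world z) of mallet below 0.01 m and angle between mallet's own z axis and vertical below 0.1 rad and linear speed of mallet below 0.02 m/s and linear speed of phone below 0.01 m/s); the robot touches nothing.
It fails at once if the phone is crushed (more than 25 N between jaw and phone) (contact force between jaw and phone above 25 N).
It fails at once if the gripper itself touches the locking pin (contact force between any of the fingers, the arm and pin above 1 N).
It fails at once if the gripper pushes the jaw elsewhere than on its upright grip (on its carriage, arm or pin boss) (contact force between any of the fingers, the arm and jaw_c0 above 3 N or contact force between any of the fingers, the arm and jaw_c1 above 3 N or contact force between any of the fingers, the arm and jaw_c2 above 3 N).
It fails at once if the light bar is bumped (contact force between any of the fingers, the arm and light_bar above 8 N).
It fails at once if a bystander is moved by more than 30 mm (distance of any of bottle, roll, shell, driver, brush from where it was at the start of the episode above 0.03 m).
It also fails if it takes over 69 s, if anything falls off the work surface, if the arm or the gripper's body presses on something with over 40 N, if the wrist force passes 120 N, or if a joint passes its speed limit or range.

## Working session

There is one attempt and no reset: what is moved stays moved. The work goes in short steps, Python scripts to look and compute and a tool call to move; the robot and the scene stay as the last step left them, time stands still between calls to the robot, and variables do not carry over. Pictures are saved under pics/ and viewed, at most 10 in all, crops included, and the job is handed in when it is done.

Besides the shell and the picture viewer there is one more tool, called after "Request:" as name([rows], argument=value, ...), one row to a line, values as JSON. servo_tool: Moves the arm, as the interface text tells. Its arguments: {"type":"object","properties":{"rows":{"type":"array","items":{"type":"array","items":{"type":"number"}}},"grip_force":{"type":"number"}},"required":["rows"]}

```bash
mkdir -p pics; ls
python3 - <<'E'
from cell import manip
import cv2
for n in("scene","top"):
    im=manip.camera(n); cv2.imwrite(f"pics/{n}0.png",im[:,:,::-1]); i=manip.camera_info(n); print(n,i)
print(manip.read_state())
E
```

```text
pics
scene {'fx': 440.0733749284182, 'fy': 440.0733749284182, 'cx': 310.52507706758666, 'cy': 193.10893738787473, 'position': array([1166.30500948, -682.88615346,  959.21661958]), 'rotation': array([-2.31194066, -0.01118604,  0.65353909])}
top {'fx': 404.01229887397733, 'fy': 404.01229887397733, 'cx': 318.9565555094613, 'cy': 194.50629416003173, 'position': array([ 468.15025867,   56.45157141, 1317.00578473]), 'rotation': array([-3.04611921, -0.00401102, -1.59603315])}
{'clock': 0.1, 'joints': array([-1.31761131e+00,  3.00403101e-01,  1.52146317e+00, -3.37839043e-06,
        1.32069264e+00, -6.66148675e-02]), 'qd': array([-2.31016770e-04, -1.28265200e-03, -3.89953775e-04,  2.94618093e-04,
       -1.19292572e-03,  8.39707277e-05]), 'effort': array([ 1.45863974e-03, -5.32645297e+01, -3.53284049e+01,  7.09672272e-02,
        2.34700588e-02, -7.07731533e-05]), 'eef_pos': array([ 172.84287658, -521.91356743,  204.97350573]), 'eef_rot': array([-3.14062831e+00, -6.10547790e-05,  3.19800688e-01]), 'wrist_force': array([ 0.99795997, -0.20872574, -0.1971138 ]), 'moment': array([0.00039847, 0.01823602, 0.02756406]), 'finger_force': 0.0, 'finger_gap': 94.00740173257017}
```

View pics/scene0.png

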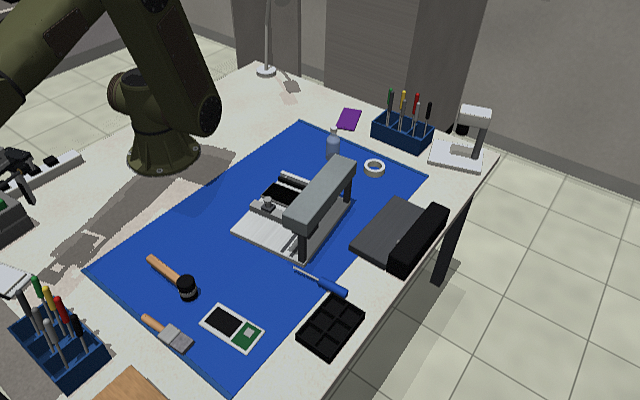

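View pics/top0.png

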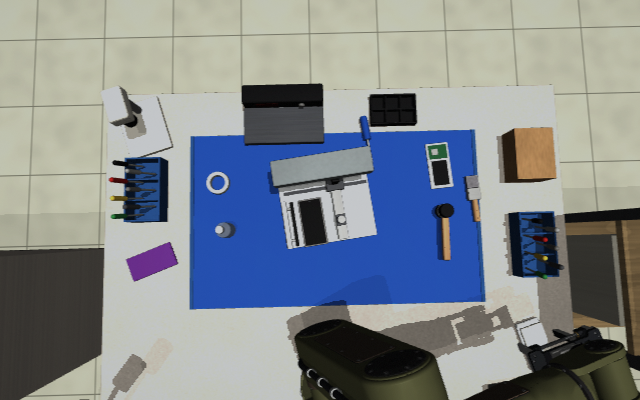

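The pictures show the jig at top (325,200) and its light bar at (320,165). Candidates:
- **Phone:** the grey one on the jig at (312,221); the opened shell at (440,166) and the purple one at (152,262) are look-alikes.
- **Mallet:** black head at (446,211) with its handle down to (445,258); the brush at (474,195) is the look-alike.

I choose the phone at (312,221) and the mallet at (446,211), and check both in a close crop.

```bash
cat > h.py <<'E'
import numpy as np,cv2
from cell import manip
from scipy.spatial.transform import Rotation as R
def cam(n):
    i=manip.camera_info(n); return i,R.from_euler('xyz',i['rotation']).as_matrix()
def ray(n,uv,z):
    i,M=cam(n); d=M@np.array([(uv[0]-i['cx'])/i['fx'],(uv[1]-i['cy'])/i['fy'],1.]); p=i['position']
    return p+d*(z-p[2])/d[2]
def proj(n,P):
    i,M=cam(n); c=M.T@(np.array(P)-i['position']); return np.array([i['fx']*c[0]/c[2]+i['cx'],i['fy']*c[1]/c[2]+i['cy']])
E
python3 - <<'E'
from h import *
im=cv2.imread("pics/top0.png")
a=cv2.resize(im[140:260,262:382],None,fx=5,fy=5,interpolation=cv2.INTER_NEAREST)
b=cv2.resize(im[190:270,425:465],None,fx=5,fy=5,interpolation=cv2.INTER_NEAREST)
o=np.zeros((600,800,3),np.uint8);o[:,:600]=a;o[:400,600:]=b;cv2.imwrite("pics/crop.png",o)
for p in [(285,249),(376,236)]: print(ray("top",p,18))
E
```

```text
[420.61773747 160.71950581  18.        ]
[ 454.48315638 -131.03366183   18.        ]
```

View pics/crop.png

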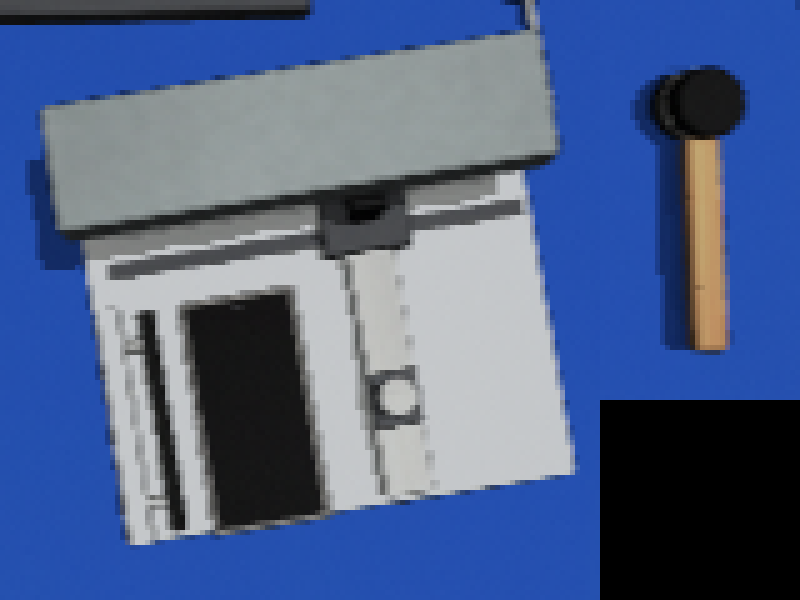

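The crop shows the grey phone at crop (255,410), the black pad at (160,420), the jaw arm with its pin at (399,398), the grip at (367,207) under the bar's edge, and the mallet's head at (708,102). The choice holds.

```bash
cat > m.py <<'E'
from h import *
c=lambda x,y:((x+.5)/5-.5+262,(y+.5)/5-.5+140)
cm=lambda x,y:((x-600+.5)/5-.5+425,(y+.5)/5-.5+190)
obs=[((132,543),(-115,145,18)),((574,472),(-115,-145,18)),((42,107),(143,145,178)),((540,33),(143,-145,178)),((556,150),(69,-145,178)),((66,230),(69,145,178))]
W=np.array([ray("top",c(*o),j[2])[:2] for o,j in obs]);J=np.array([j[:2] for o,j in obs],float)
wc,jc=W.mean(0),J.mean(0);A=(J-jc);B=(W-wc)
th=np.arctan2((A[:,0]*B[:,1]-A[:,1]*B[:,0]).sum(),(A*B).sum())
Rm=np.array([[np.cos(th),-np.sin(th)],[np.sin(th),np.cos(th)]]);t=wc-Rm@jc
toj=lambda p:Rm.T@(np.array(p)[:2]-t)
tow=lambda x,y,z:np.r_[Rm@np.array([x,y])+t,z]
E
python3 - <<'E'
from m import *
print(np.degrees(th),t,"res\n",(W-(J@Rm.T+t)).round(1))
for n,p,z in [("pin",(399,398),84),("grip",(367,208),109),("armNL",(386,500),44),("armNR",(434,492),44),("ph",(182,304),27),("ph",(294,289),27),("ph",(328,514),27),("ph",(217,531),27),("padface",(157,311),37.5),("padface",(186,528),37.5)]:
    w=ray("top",c(*p),z);print(n,w.round(1),toj(w).round(1))
for n,p,z in [("head",(708,102),64),("h0",(702,140),45),("h1",(710,350),45)]: print(n,ray("top",cm(*p),z).round(1))
# scene-overlay
im=cv2.imread("pics/scene0.png")
for P in [(-115,145,18),(-115,-145,18),(69,-145,178),(69,145,178),(143,-145,178),(69,-145,128)]:
    u=proj("scene",tow(*P));print(u.round(1))
k=cv2.resize(im[140:310,140:370],None,fx=3.4,fy=3.4,interpolation=cv2.INTER_NEAREST);cv2.imwrite("pics/crs.png",k)
E
```

```text
7.610754942873028 [555.10752017  24.55666764] res
 [[ 1.  -1.9]
 [ 0.5  1.8]
 [-1.1 -0.9]
 [-3.5  0.7]
 [ 1.9  3.9]
 [ 1.3 -3.7]]
pin [508.8 -18.   84. ] [-51.6 -36. ]
grip [622.7  -0.7 109. ] [ 63.7 -34. ]
armNL [446.5 -10.3  44. ] [-112.3  -20.2]
armNR [450.7 -40.5  44. ] [-112.1  -50.7]
ph [574.2 115.7  27. ] [31.  87.8]
ph [582.1  43.8  27. ] [29.3 15.5]
ph [438.3  25.9  27. ] [-115.6   16.8]
ph [429.4  96.5  27. ] [-115.1   88. ]
padface [569.3 131.2  37.5] [ 28.2 103.8]
padface [432.1 115.6  37.5] [-109.9  106.5]
head [ 529.8 -345.8   64. ]
h0 [ 506.9 -346.7   45. ]
h1 [ 376.  -344.5   45. ]
[282.4 175. ]
[228.3 230.7]
[280.  214.7]
[333.9 153.7]
[305.6 225.6]
[280.7 228.4]
```

View pics/crs.png

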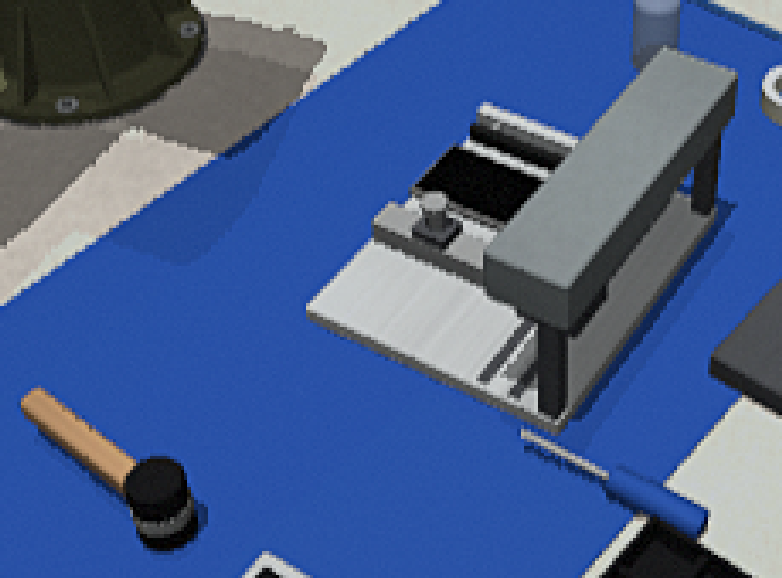

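Run:
```python
from m import *
a=np.radians(42);d=np.array([np.sin(a),0,-np.cos(a)]);T=np.array([85,-35.3,73])
s=manip.read_state()['eef_pos']
for k in (0,60,150,200): 
    w=tow(*(T-k*d));print(k,w.round(1),(w-s).round(1))
print(tow(0,10,0)-tow(0,0,0))
Rt=Rm@np.eye(2)
Rs=R.from_euler('xyz',manip.read_state()['eef_rot']);Rg=R.from_euler('xyz',[np.pi,-a,th])
print((Rg*Rs.inv()).as_rotvec(degrees=True))
```

```text
0 [644.    0.8  73. ] [ 471.2  522.7 -132. ]
60 [604.2  -4.5 117.6] [431.4 517.4 -87.4]
150 [544.5 -12.5 184.5] [371.7 509.4 -20.5]
200 [511.4 -16.9 221.6] [338.5 505.   16.7]
[-1.32442448  9.91190697  0.        ]
[  9.38538864 -40.99513702 -10.2482171 ]
```

Request:
servo_tool([
  [0, 0, 0, 0, 0, 50, 0],
  [0, 0, 0, 0, 0, 50, 0],
  [0.6, -2.55, -0.64, 21, 31.5, 0, 0],
  [0.6, -2.55, -0.64, 21, 31.5, 0, 0],
  [0.6, -2.55, -0.64, 21, 31.5, 0, 0],
  [0.6, -2.55, -0.64, 21, 31.5, 0, 0],
  [0.6, -2.55, -0.64, 21, 31.5, 0, 0],
  [0.6, -2.55, -0.64, 21, 31.5, 0, 0],
  [0.6, -2.55, -0.64, 21, 31.5, 0, 0],
  [0.6, -2.55, -0.64, 21, 31.5, 0, 0],
  [0.6, -2.55, -0.64, 21, 31.5, 0, 0],
  [0.6, -2.55, -0.64, 21, 31.5, 0, 0],
  [0.6, -2.55, -0.64, 21, 31.5, 0, 0],
  [0.6, -2.55, -0.64, 21, 31.5, 0, 0],
  [0.6, -2.55, -0.64, 21, 31.5, 0, 0],
  [0.6, -2.55, -0.64, 21, 31.5, 0, 0],
  [0.6, -2.55, -0.64, 21, 31.5, 0, 0],
  [0.6, -2.55, -0.64, 21, 31.5, 0, 0],
  [0, 0, 0, 0, 0, 0, 0],
], grip_force=40)

```text
clock: 2.48
eef_pos: [508.9, -16.2, 304.7]
eef_rot: [-3.137, -0.73, 0.134]
wrist_force: [0.2, 0.5, -0.1]
finger_gap: 93.9
finger_force: 0.0
```

Request:
servo_tool([
  [0, 0, 0, 1, -0.3, -40, 0],
  [0, 0, 0, 1, -0.3, -43, 0],
  [0, 0, 0, 16, 2, -17.5, 0],
  [0, 0, 0, 16, 2, -17.5, 0],
  [0, 0, 0, 15, 2, -17, 0],
  [0, 0, 0, 15, 2, -17, 0],
  [0, 0, 0, 15, 2, -17, 0],
  [0, 0, 0, 15, 2, -17, 0],
  [0, 0, 0, 0, 0, 0, 0],
])

```text
clock: 3.6
eef_pos: [602.6, -7.3, 118.2]
eef_rot: [-3.136, -0.728, 0.13]
wrist_force: [-0.7, 0.3, 0.0]
finger_gap: 93.9
finger_force: 0.0
```

Run:
```python
from h import *
im=manip.camera("scene")[:,:,::-1];b=manip.camera("top")[:,:,::-1]
o=np.zeros((500,800,3),np.uint8)
o[:,:400]=cv2.resize(im[150:275,220:320],None,fx=4,fy=4,interpolation=cv2.INTER_NEAREST)
o[:,400:]=cv2.resize(b[135:260,275:375],None,fx=4,fy=4,interpolation=cv2.INTER_NEAREST)
cv2.imwrite("pics/p2.png",o)
```

```text
(no output)
```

View pics/p2.png

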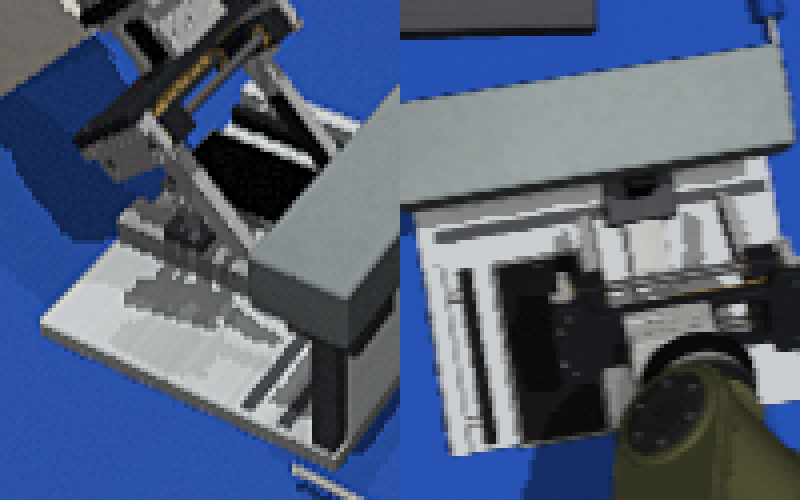

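The crops show open fingers straddling the grip (top crop (637,185)), with the tips near (588,215) and (728,195). I'll check the centring numerically.

Run:
```python
from m import *
s=manip.read_state();Rg=R.from_euler('xyz',s['eef_rot']).as_matrix();p=s['eef_pos']
f=lambda u:((u-[275,135])*4+[400,0]).round(0)
for y in(-60,-47,0,47,60): print(y,f(proj("top",p+Rg@[0,y,0])))
print(toj(p)); 
for y in(-35.3,-32,-40):print(f(proj("top",tow(75,y,109))),f(proj("top",tow(63,y,109))))
fc=lambda u,v:ray("top",((u-400+.5)/4-.5+275,(v+.5)/4-.5+135),109)
for u in ((617,180),(655,176)): print(toj(fc(*u)))
```

```text
-60 [571. 222.]
-47 [588. 219.]
0 [650. 210.]
47 [712. 200.]
60 [730. 197.]
[ 42.81600265 -37.81314323]
[639. 170.] [642. 185.]
[635. 171.] [638. 186.]
[645. 169.] [648. 184.]
[ 71.32312559 -16.48855224]
[ 69.82924092 -45.2712088 ]
```

Run:
```python
from m import *
b=manip.camera("top")[:,:,::-1].copy()
x0,y0,k=312,170,12
o=cv2.resize(b[y0:y0+34,x0:x0+60],None,fx=k,fy=k,interpolation=cv2.INTER_NEAREST)
s=manip.read_state();Rg=R.from_euler('xyz',s['eef_rot']).as_matrix();p=s['eef_pos']
for y in(-60,-47,0,47,60):
    u=(proj("top",p+Rg@[0,y,0])-[x0,y0]+.5)*k;print(y,u.round());cv2.circle(o,tuple(int(v) for v in u),3,(0,0,255),-1)
cv2.imwrite("pics/p3.png",o)
```

```text
-60 [ 74. 252.]
-47 [126. 244.]
0 [313. 214.]
47 [499. 185.]
60 [550. 177.]
```

View pics/p3.png

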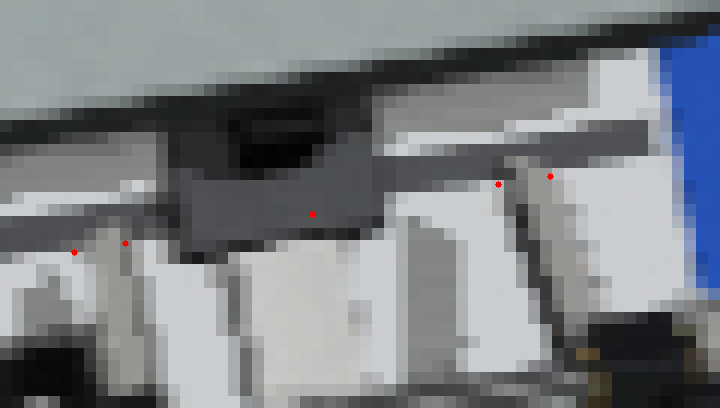

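The zoom shows the fingers at (112,230) and (530,165), close to the prediction. The grip's top centre is about (280,140), so the gripper should go about 4 mm further to +y of the jig.

Request:
servo_tool([
  [0, 0, 0, -0.5, 4.3, 0, 0],
  [0, 0, 0, 10.5, 1.4, -11.3, 0],
  [0, 0, 0, 10.5, 1.4, -11.3, 0],
  [0, 0, 0, 10.5, 1.4, -11.3, 0],
  [0, 0, 0, 10.5, 1.4, -11.3, 0],
  [0, 0, 0, 0, 0, 0, 0],
])

```text
clock: 4.5
eef_pos: [644.3, 3.5, 74.0]
eef_rot: [-3.137, -0.73, 0.131]
wrist_force: [0.1, -1.0, 0.5]
finger_gap: 94.1
finger_force: 0.0
```

Request:
servo_tool([
  [0, 0, 0, 0, 0, 0, 0.5],
  [0, 0, 0, 0, 0, 0, 0.65],
  [0, 0, 0, 0, 0, 0, 0.7],
  [0, 0, 0, 0, 0, 0, 0.8],
  [0, 0, 0, 0, 0, 0, 0.8],
  [0, 0, 0, 0, 0, 0, 0.8],
  [0, 0, 0, 0, 0, 0, 0.8],
  [0, 0, 0, 0, 0, 0, 0.8],
])

```text
clock: 5.5
eef_pos: [644.4, 2.9, 74.2]
eef_rot: [-3.138, -0.731, 0.131]
wrist_force: [0.1, -3.1, -1.2]
finger_gap: 21.8
finger_force: 40.0
```

Run:
```python
from m import *
s=manip.read_state();print(s['eef_pos'],toj(s['eef_pos']),s['wrist_force'],Rm.T@s['wrist_force'][:2],s['finger_gap'],s['finger_force'])
```

```text
[644.44092727   2.87064497  74.23741133] [ 85.67429212 -33.32651907] [ 0.08568916 -3.10805311 -1.1783048 ] [-0.32670387 -3.09202221] 21.784550470297816 39.99378025531769
```

Request:
servo_tool([
  [0, 0, 0, -0.53, 3.96, 0, 0.8],
  [0, 0, 0, -0.53, 3.96, 0, 0.8],
  [0, 0, 0, -0.53, 3.96, 0, 0.8],
  [0, 0, 0, -0.53, 3.96, 0, 0.8],
  [0, 0, 0, -0.53, 3.96, 0, 0.8],
  [0, 0, 0, -0.53, 3.96, 0, 0.8],
  [0, 0, 0, -0.53, 3.96, 0, 0.8],
  [0, 0, 0, -0.53, 3.96, 0, 0.8],
  [0, 0, 0, -0.53, 3.96, 0, 0.8],
  [0, 0, 0, -0.4, 2.97, 0, 0.8],
])

```text
clock: 6.75
eef_pos: [639.4, 40.6, 74.2]
eef_rot: [-3.139, -0.731, 0.13]
wrist_force: [-1.1, -11.4, -1.6]
finger_gap: 22.0
finger_force: 40.0
```

```bash
cat > st.py <<'E'
from m import *
s=manip.read_state();print(s['clock'],s['eef_pos'].round(2),toj(s['eef_pos']).round(2),(Rm.T@s['wrist_force'][:2]).round(2),s['wrist_force'].round(1),s['finger_gap'],s['moment'].round(3))
E
python3 st.py
```

```text
6.75 [639.36  40.56  74.22] [85.63  4.7 ] [ -2.65 -11.19] [ -1.1 -11.4  -1.6] 21.993313726863754 [-1.407  0.518 -1.094]
```

Request:
servo_tool([
  [0, 0, 0, -0.26, 1.98, 0, 0.8],
  [0, 0, 0, -0.26, 1.98, 0, 0.8],
])

```text
clock: 7.0
eef_pos: [638.8, 44.4, 74.2]
eef_rot: [-3.139, -0.731, 0.13]
wrist_force: [-1.9, -11.6, 0.3]
finger_gap: 21.9
finger_force: 40.0
```

Request:
servo_tool([
  [0, 0, 0, -0.13, 0.99, 0, 0.8],
  [0, 0, 0, -0.13, 0.99, 0, 0.8],
])

```text
clock: 7.25
eef_pos: [638.6, 46.4, 74.2]
eef_rot: [-3.139, -0.731, 0.13]
wrist_force: [-1.3, -12.7, -0.0]
finger_gap: 21.6
finger_force: 40.0
```

Request:
servo_tool([
  [0, 0, 0, -0.13, 0.99, 0, 0.8],
])

```text
clock: 7.38
eef_pos: [638.4, 47.4, 74.2]
eef_rot: [-3.139, -0.731, 0.13]
wrist_force: [-1.5, -11.6, 1.0]
finger_gap: 21.9
finger_force: 40.0
```

Request:
servo_tool([
  [0, 0, 0, -0.13, 0.99, 0, 0.8],
])

```text
clock: 7.5
eef_pos: [638.3, 48.4, 74.2]
eef_rot: [-3.139, -0.731, 0.13]
wrist_force: [-2.1, -11.4, -0.1]
finger_gap: 21.8
finger_force: 40.0
```

Request:
servo_tool([
  [0, 0, 0, -0.13, 0.99, 0, 0.8],
])

```text
clock: 7.62
eef_pos: [638.2, 49.4, 74.3]
eef_rot: [-3.139, -0.731, 0.13]
wrist_force: [-1.6, -12.2, 0.7]
finger_gap: 21.5
finger_force: 40.0
```

```bash
python3 st.py
```

```text
7.625 [638.19  49.41  74.26] [85.64 13.63] [ -3.16 -11.91] [ -1.6 -12.2   0.7] 21.501642031161516 [-1.464  0.592 -1.106]
```

Baseline is about 11.7 N. I continue in 1 mm rows, watching for the pad's slope.

Request:
servo_tool([
  [0, 0, 0, -0.13, 0.99, 0, 0.8],
])

```text
clock: 7.75
eef_pos: [638.0, 50.4, 74.2]
eef_rot: [-3.139, -0.731, 0.13]
wrist_force: [-3.3, -12.3, -0.7]
finger_gap: 21.8
finger_force: 40.0
```

Request:
servo_tool([
  [0, 0, 0, -0.13, 0.99, 0, 0.8],
])

```text
clock: 7.88
eef_pos: [637.9, 51.3, 74.2]
eef_rot: [-3.139, -0.731, 0.13]
wrist_force: [-2.0, -10.8, 1.1]
finger_gap: 21.9
finger_force: 40.0
```

Request:
servo_tool([
  [0, 0, 0, -0.13, 0.99, 0, 0.8],
])

```text
clock: 8.0
eef_pos: [637.8, 52.4, 74.2]
eef_rot: [-3.139, -0.731, 0.13]
wrist_force: [-3.1, -11.9, 0.1]
finger_gap: 21.8
finger_force: 40.0
```

```bash
python3 st.py
```

```text
8.0 [637.76  52.36  74.2 ] [85.61 16.62] [ -4.7 -11.4] [ -3.1 -11.9   0.1] 21.78999539977449 [-1.471  0.582 -1.132]
```

Request:
servo_tool([
  [0, 0, 0, -0.13, 0.99, 0, 0.8],
])

```text
clock: 8.12
eef_pos: [637.6, 53.3, 74.2]
eef_rot: [-3.139, -0.731, 0.13]
wrist_force: [-2.6, -12.8, 1.6]
finger_gap: 21.5
finger_force: 40.0
```

Request:
servo_tool([
  [0, 0, 0, -0.13, 0.99, 0, 0.8],
])

```text
clock: 8.25
eef_pos: [637.5, 54.2, 74.2]
eef_rot: [-3.139, -0.731, 0.13]
wrist_force: [-2.8, -12.9, 1.2]
finger_gap: 21.8
finger_force: 40.0
```

```bash
python3 st.py;python3 - <<'E'
from h import *
ims=[manip.camera(n)[:,:,::-1].copy() for n in("scene","top")]
np.save("a.npy",ims)
o=np.zeros((600,800,3),np.uint8)
o[:,:400]=cv2.resize(ims[0][165:240,240:290],None,fx=8,fy=8,interpolation=cv2.INTER_NEAREST)
o[:480,400:]=cv2.resize(ims[1][180:260,280:346],(400,480),interpolation=cv2.INTER_NEAREST)
cv2.imwrite("pics/p4.png",o)
E
```

```text
8.25 [637.53  54.2   74.24] [85.62 18.47] [ -4.48 -12.4 ] [ -2.8 -12.9   1.2] 21.795182808539348 [-1.608  0.58  -1.27 ]
```

View pics/p4.png

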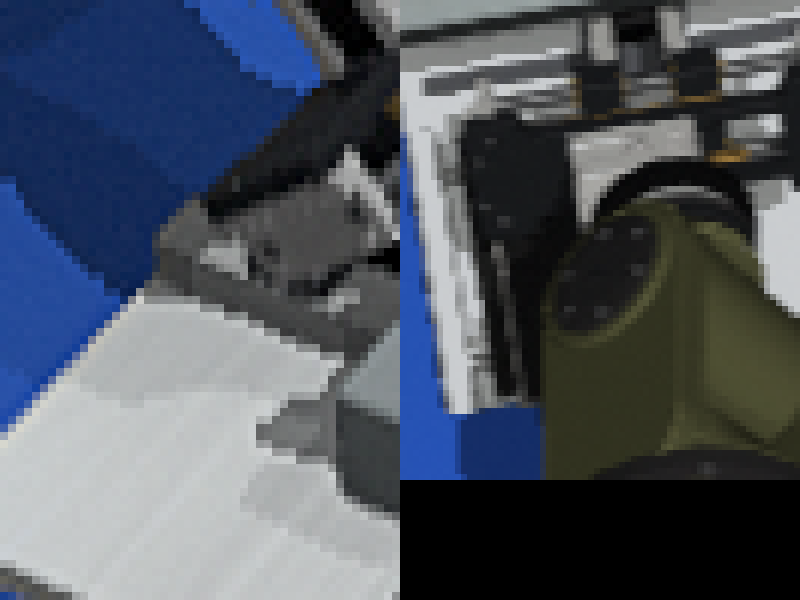

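The view is mostly covered by the gripper; there is a thin strip between phone and pad at top crop (500,320). The moment, which is less noisy, has just begun to rise, so I go on with finer readings.

Request:
servo_tool([
  [0, 0, 0, -0.13, 0.99, 0, 0.8],
])

```text
clock: 8.48
eef_pos: [637.4, 55.1, 74.2]
eef_rot: [-3.139, -0.731, 0.13]
wrist_force: [-3.3, -13.5, 0.9]
finger_gap: 21.6
finger_force: 40.0
```

```bash
python3 st.py
```

```text
8.475 [637.41  55.07  74.24] [85.62 19.34] [ -5.09 -12.91] [ -3.3 -13.5   0.9] 21.646040145737533 [-1.746  0.609 -1.37 ]
```

Request:
servo_tool([
  [0, 0, 0, -0.13, 0.99, 0, 0.8],
])

```text
clock: 8.6
eef_pos: [637.3, 55.9, 74.3]
eef_rot: [-3.139, -0.731, 0.129]
wrist_force: [-3.2, -14.9, 0.4]
finger_gap: 21.8
finger_force: 40.0
```

```bash
python3 st.py
```

```text
8.6 [637.3   55.93  74.26] [85.62 20.21] [ -5.18 -14.3 ] [ -3.2 -14.9   0.4] 21.763889874908003 [-1.855  0.709 -1.473]
```

Request:
servo_tool([
  [0, 0, 0, -0.09, 0.69, 0, 0.8],
  [0, 0, 0, -0.09, 0.69, 0, 0.8],
  [0, 0, 0, 0, 0, 0, 0.8],
])

```text
clock: 8.98
eef_pos: [637.1, 57.2, 74.2]
eef_rot: [-3.139, -0.731, 0.129]
wrist_force: [-3.3, -14.6, 0.6]
finger_gap: 21.7
finger_force: 40.0
```

```bash
python3 st.py
```

```text
8.975 [637.11  57.21  74.21] [85.61 21.5 ] [ -5.26 -14.07] [ -3.3 -14.6   0.6] 21.676423201622665 [-1.846  0.73  -1.466]
```

Request:
servo_tool([
  [0, 0, 0, 0, 0, 0, 0.8],
  [0, 0, 0, 0, 0, 0, 0.8],
  [0, 0, 0, 0, 0, 0, 0],
  [0, 0, 0, 0, 0, 0, 0],
  [0, 0, 0, 0, 0, 0, 0],
  [0, 0, 0, -7, -1, 7.5, 0],
  [0, 0, 0, -13, -1.8, 15, 0],
  [0, 0, 0, -13, -1.8, 15, 0],
  [0, 0, 0, -13, -1.8, 15, 0],
  [0, 0, 0, -20, -2.7, 22, 0],
  [0, 0, 0, -20, -2.7, 22, 0],
  [0, 0, 0, -20, -2.7, 30, 0],
  [0, 0, 0, -10, -10, 40, 0],
  [0, 0, 0, 0, -40, 20, 0],
  [0, 0, 0, 0, -50, 0, 0],
  [0, 0, 0, 0, -50, 0, 0],
  [0, 0, 0, 0, -50, 0, 0],
  [0, 0, 0, 0, -50, 0, 0],
])

```text
clock: 11.22
eef_pos: [520.7, -207.1, 261.0]
eef_rot: [-3.138, -0.731, 0.131]
wrist_force: [1.1, 0.2, -0.5]
finger_gap: 94.1
finger_force: 0.0
```

```bash
python3 st.py;python3 - <<'E'
from h import *
b=manip.camera("top")[:,:,::-1]
cv2.imwrite("pics/top2.png",b)
a=cv2.resize(b[140:260,262:382],None,fx=5,fy=5,interpolation=cv2.INTER_NEAREST);cv2.imwrite("pics/p5.png",a)
E
```

```text
11.225 [ 520.74 -207.06  261.02] [ -64.74 -225.02] [1.11 0.09] [ 1.1  0.2 -0.5] 94.08684738055956 [-0.001  0.316 -0.018]
```

View pics/p5.png

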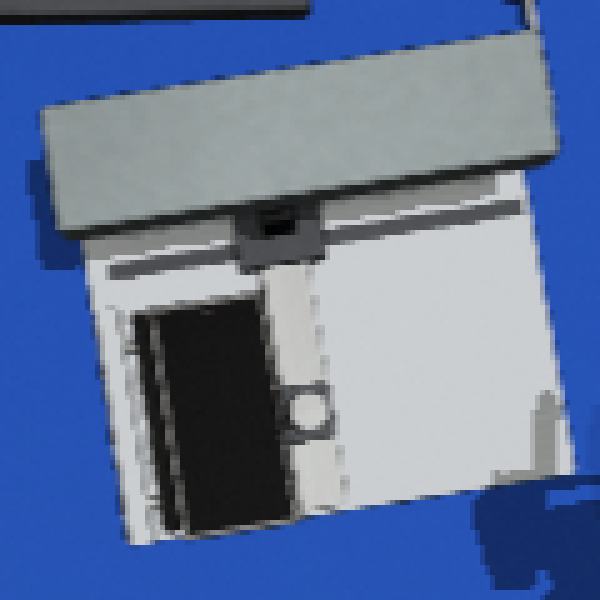

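Run:
```python
from m import *
A=[cv2.imread(f"pics/{n}.png").mean(2) for n in("top0","top2")]
for xj in (-90,-70,-50,-30,-10,10):
    out=[]
    for g in A:
        # profile along jig y at pad-top height 37.5
        ys=np.arange(85,130,.25);P=np.array([proj("top",tow(xj,y,37.5)) for y in ys]).astype(np.float32)
        v=cv2.remap(g.astype(np.float32),P[:,:1],P[:,1:],cv2.INTER_LINEAR).ravel()
        # outer edge of dark pad
        m=np.where(v<90)[0]; out+= [ys[m].max()]
    print(xj,out)
for n,p,z in [("pin",(309,412),84),("phNE",(270,296),27),("phNW",(163,312),27),("phSE",(300,516),27),("phSW",(190,533),27),("armNL",(299,513),44),("armNR",(347,507),44)]: print(n,toj(ray("top",c(*p),z)).round(1),ray("top",c(*p),z).round(1))
```

```text
-90 [np.float64(115.75), np.float64(120.5)]
-70 [np.float64(115.5), np.float64(120.0)]
-50 [np.float64(114.75), np.float64(120.0)]
-30 [np.float64(115.75), np.float64(120.25)]
-10 [np.float64(116.0), np.float64(120.5)]
10 [np.float64(115.25), np.float64(121.25)]
pin [-51.3  19.5] [501.6  37.1  84. ]
phNE [27.3 31.4] [578.   59.3  27. ]
phNW [ 27.9 100.6] [569.4 128.   27. ]
phSE [-114.    34.5] [437.5  43.7  27. ]
phSW [-113.6  105. ] [428.6 113.6  27. ]
armNL [-111.7   35. ] [439.8  44.4  44. ]
armNR [-112.7    4.7] [442.8  14.3  44. ]
```

The pad's outer edge has moved 4.5–5 mm, so it is pressed about halfway; the crop shows the phone square between jaw and pad, with the pin at crop (309,412). Next is the mallet.

Request:
servo_tool([
  [-0.7, 5.2, 0, -4.7, -14, 0, 0],
  [-0.7, 5.2, 0, -4.7, -14, 0, 0],
  [-0.7, 5.2, 0, -4.7, -14, 0, 0],
  [-0.7, 5.2, 0, -4.7, -14, 0, 0],
  [-0.7, 5.2, 0, -4.7, -14, 0, 0],
  [-0.7, 5.2, 0, -4.7, -14, 0, 0],
  [-0.7, 5.2, 0, -4.7, -14, 0, 0],
  [-0.7, 5.2, 0, -4.7, -14, 0, 0],
  [0, 0, -4.2, -4.7, -14, 0, 0],
  [0, 0, -4.2, -4.7, -12.5, 0, 0],
  [0, 0, 0, 0, 0, -40, 0],
  [0, 0, 0, 0, 0, -40, 0],
  [0, 0, 0, 0, 0, -40, 0],
  [0, 0, 0, 0, 0, -30, 0],
  [0, 0, 0, 0, 0, 0, 0],
])

```text
clock: 13.15
eef_pos: [473.3, -343.1, 108.9]
eef_rot: [-3.137, 0.005, -0.015]
wrist_force: [0.5, -0.2, 1.3]
finger_gap: 94.3
finger_force: 0.0
```

Run:
```python
from m import *
s=manip.read_state();print(s['eef_pos'],np.degrees(s['eef_rot']))
im=manip.camera("scene")[:,:,::-1]
o=cv2.resize(im[220:340,130:250],None,fx=5,fy=5,interpolation=cv2.INTER_NEAREST)
for k in (-1,1):
  for P in [(474,-346+k*11,45),(376,-346+k*11,45),(529.8,-346+k*22,64)]:
    u=(proj("scene",P)-[130,220]+.5)*5;cv2.circle(o,tuple(int(v) for v in u),3,(0,0,255),-1)
cv2.imwrite("pics/p6.png",o)
```

```text
[ 473.25584657 -343.13882143  108.92812477] [-179.71661971    0.29939212   -0.83959206]
```

View pics/p6.png

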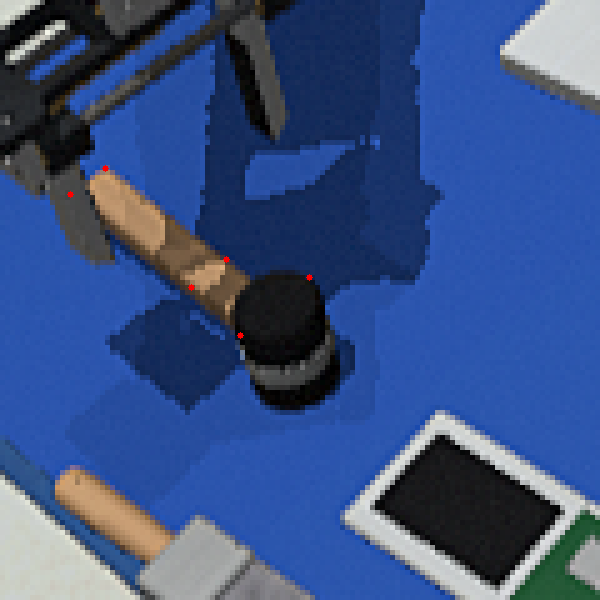

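The scene crop shows the mallet's handle between the fingers, and the projected handle edges agree. I descend and grip.

Request:
servo_tool([
  [0, 0, 0, 0, -2, -30, 0],
  [0, 0, 0, 0, 0, -30, 0],
  [0, 0, 0, 0, 0, -20, 0],
  [0, 0, 0, 0, 0, -12, 0],
  [0, 0, 0, 0, 0, 0, 0],
  [0, 0, 0, 0, 0, 0, 0.5],
  [0, 0, 0, 0, 0, 0, 0.7],
  [0, 0, 0, 0, 0, 0, 0.85],
  [0, 0, 0, 0, 0, 0, 0.85],
  [0, 0, 0, 0, 0, 0, 0.85],
  [0, 0, 0, 0, 0, 0, 0.85],
  [0, 0, 0, 0, 0, 0, 0.85],
], grip_force=60)

```text
clock: 14.7
eef_pos: [474.0, -346.0, 18.7]
eef_rot: [-3.139, 0.002, -0.015]
wrist_force: [0.3, -0.1, -0.2]
finger_gap: 27.3
finger_force: 0.0
```

```bash
python3 st.py
```

```text
14.7 [ 473.98 -345.98   18.74] [-129.49 -356.53] [ 0.28 -0.19] [ 0.3 -0.1 -0.2] 27.324472660118378 [-0.005 -0.039  0.007]
```

Request:
servo_tool([
  [0, 0, 0, 0, 0, -2, 0.85],
  [0, 0, 0, 0, 0, 0, 0.85],
  [0, 0, 0, 0, 0, 0, 0.85],
  [0, 0, 0, 0, 0, 0, 0.85],
])

```text
clock: 15.2
eef_pos: [474.2, -345.9, 17.6]
eef_rot: [-3.139, 0.002, -0.015]
wrist_force: [-3.2, 4.1, 10.0]
finger_gap: 21.3
finger_force: 59.9
```

```bash
python3 st.py
```

```text
15.2 [ 474.21 -345.93   17.61] [-129.25 -356.51] [-2.66  4.54] [-3.2  4.1 10. ] 21.312564058888313 [0.885 0.367 0.203]
```

Request:
servo_tool([
  [0, 0, 0, 0, 0, 10, 0.85],
  [0, 0, 0, 0, 0, 20, 0.85],
  [0, 0, 0, 0, 0, 20, 0.85],
  [0, 0, 0, 0, 0, 0, 0.85],
])

```text
clock: 15.7
eef_pos: [474.3, -346.3, 67.8]
eef_rot: [-3.14, 0.001, -0.015]
wrist_force: [0.9, -0.3, -5.1]
finger_gap: 21.4
finger_force: 59.9
```

```bash
python3 st.py
```

```text
15.7 [ 474.35 -346.32   67.77] [-129.17 -356.92] [ 0.86 -0.42] [ 0.9 -0.3 -5.1] 21.357897776103922 [ 0.027  0.197 -0.027]
```

Request:
servo_tool([
  [0, 0, 0, 0, 0, 40, 0.85],
  [0, 0, 0, 0, 0, 45, 0.85],
  [0, 0, 0, 0, 0, 45, 0.85],
  [0, 0, 0, -2, 16, 0, 0.85],
  [0, 0, 0, -2, 32, 0, 0.85],
  [0, 0, 0, -2, 32, 0, 0.85],
  [0, 0, 0, -2, 32, 0, 0.85],
  [0, 0, 0, -2, 32, 0, 0.85],
  [0, 0, 0, -2, 32, 0, 0.85],
  [0, 0, 0, -2, 32, 0, 0.85],
  [0, 0, 0, -2, 32, 0, 0.85],
  [0, 0, 0, -2, 32, 0, 0.85],
  [0, 0, 0, -2, 32, 0, 0.85],
  [0, 0, 0, -2, 32, 0, 0.85],
  [0, 0, 0, -2, 32, 0, 0.85],
  [0, 0, 0, -4, 16, 0, 0.85],
  [0, 0, 0, 0, 0, -30, 0.85],
  [0, 0, 0, 0, 0, -30, 0.85],
  [0, 0, 0, 0, 0, 0, 0.85],
])

```text
clock: 18.08
eef_pos: [444.1, 37.9, 134.3]
eef_rot: [-3.139, 0.008, -0.015]
wrist_force: [-0.6, 0.1, -4.1]
finger_gap: 21.6
finger_force: 60.0
```

```bash
python3 st.py
python3 - <<'E'
from h import *
ims=[manip.camera(n)[:,:,::-1] for n in("scene","top")]
o=np.zeros((600,800,3),np.uint8)
o[:,:400]=cv2.resize(ims[0][140:260,215:295],None,fx=5,fy=5,interpolation=cv2.INTER_NEAREST)
o[:,400:]=cv2.resize(ims[1][140:260,282:362],None,fx=5,fy=5,interpolation=cv2.INTER_NEAREST)
for n,off,x in (("scene",[215,140],0),("top",[282,140],400)):
  for P in [(501.6,38,84)]:
    u=(proj(n,P)-off+.5)*5+[x,0];cv2.circle(o,tuple(int(v) for v in u),3,(0,0,255),-1)
cv2.imwrite("pics/p7.png",o)
E
```

```text
18.075 [444.08  37.94 134.28] [-108.27   27.97] [-0.55  0.15] [-0.6  0.1 -4.1] 21.621833183388926 [ 0.034  0.221 -0.003]
```

View pics/p7.png

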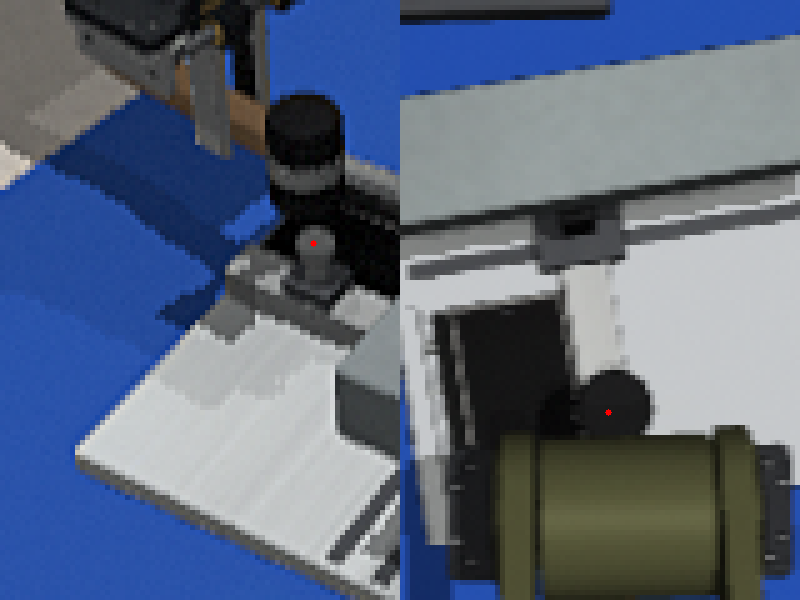

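The mallet's head hangs above the pin: in the scene crop its face is at about (307,205) over the pin at (313,243). I check the overlap numerically.

Run:
```python
from h import *
f=lambda n,P,off,x:((proj(n,P)-off+.5)*5+[x,0]).round()
print(f("top",(499.6,37,181),[282,140],400),f("scene",(499.6,37,181),[215,140],0),f("scene",(499.6,37,117),[215,140],0),"px/mm",f("top",(509.6,37,181),[282,140],400))
print(ray("top",((615-400)/5-.5+282,405/5-.5+140),181), ray("scene",(304/5-.5+215,130/5-.5+140),181))
```

```text
[612. 411.] [303. 116.] [308. 201.] px/mm [612. 394.]
[503.1146386   35.44237472 181.        ] [508.55150008  27.62895926 181.        ]
```

Request:
servo_tool([
  [0, 0, 0, 0, 1.5, -12, 0.85],
  [0, 0, 0, 0, 0, -12, 0.85],
  [0, 0, 0, 0, 0, -6, 0.85],
  [0, 0, 0, 0, 0, -2, 0.85],
  [0, 0, 0, 0, 0, -2, 0.85],
  [0, 0, 0, 0, 0, -2, 0.85],
  [0, 0, 0, 0, 0, -2, 0.85],
])

```text
clock: 19.05
eef_pos: [446.1, 39.5, 99.1]
eef_rot: [-3.139, 0.001, -0.015]
wrist_force: [-3.2, 0.4, 1.9]
finger_gap: 21.4
finger_force: 60.0
```

Request:
servo_tool([
  [0, 0, 0, 0, 0, -2, 0.85],
  [0, 0, 0, 0, 0, -2, 0.85],
])

```text
clock: 19.3
eef_pos: [446.1, 39.5, 94.8]
eef_rot: [-3.139, 0.002, -0.015]
wrist_force: [-1.7, -0.4, 1.9]
finger_gap: 21.4
finger_force: 60.0
```

```bash
python3 st.py
```

```text
19.3 [446.12  39.53  94.82] [-106.05   29.27] [-1.78 -0.19] [-1.7 -0.4  1.9] 21.396942687055997 [-0.038  0.34  -0.011]
```

Request:
servo_tool([
  [0, 0, 0, 0, 0, -2, 0.85],
  [0, 0, 0, 0, 0, -2, 0.85],
])

```text
clock: 19.55
eef_pos: [446.1, 39.5, 90.7]
eef_rot: [-3.139, 0.002, -0.015]
wrist_force: [-2.0, -0.1, 3.0]
finger_gap: 21.8
finger_force: 60.0
```

Request:
servo_tool([
  [0, 0, 0, 0, 0, -1.5, 0.85],
])

```text
clock: 19.68
eef_pos: [446.0, 39.5, 89.3]
eef_rot: [-3.139, 0.002, -0.015]
wrist_force: [-8.3, 0.3, 13.3]
finger_gap: 21.6
finger_force: 60.0
```

Request:
servo_tool([
  [0, 0, 0, 0, 0, -1, 0.85],
])

```text
clock: 19.8
eef_pos: [445.9, 39.6, 88.8]
eef_rot: [-3.139, 0.002, -0.015]
wrist_force: [-12.2, -0.3, 20.2]
finger_gap: 21.2
finger_force: 60.0
```

```bash
python3 st.py
```

```text
19.8 [445.89  39.57  88.81] [-106.27   29.35] [-12.09   1.3 ] [-12.2  -0.3  20.2] 21.180330305950864 [0.062 1.683 0.047]
```

Request:
servo_tool([
  [0, 0, 0, 0, 0, 10, 0.85],
  [0, 0, 0, 0, 0, 30, 0.85],
  [0, 0, 0, 0, 0, 40, 0.85],
  [0, 0, 0, 0, 0, 30, 0.85],
  [0, 0, 0, 2, -16, 0, 0.85],
  [0, 0, 0, 2, -32, 0, 0.85],
  [0, 0, 0, 2, -32, 0, 0.85],
  [0, 0, 0, 2, -32, 0, 0.85],
  [0, 0, 0, 2, -32, 0, 0.85],
  [0, 0, 0, 2, -32, 0, 0.85],
  [0, 0, 0, 2, -32, 0, 0.85],
  [0, 0, 0, 2, -32, 0, 0.85],
  [0, 0, 0, 2, -32, 0, 0.85],
  [0, 0, 0, 2, -32, 0, 0.85],
  [0, 0, 0, 2, -32, 0, 0.85],
  [0, 0, 0, 2, -32, 0, 0.85],
  [0, 0, 0, 4, -17, 0, 0.85],
  [0, 0, 0, 0, 0, 0, 0.85],
])

```text
clock: 22.05
eef_pos: [472.9, -346.7, 195.9]
eef_rot: [-3.137, 0.005, -0.016]
wrist_force: [-0.7, 0.3, -4.3]
finger_gap: 21.6
finger_force: 60.0
```

```bash
python3 st.py
python3 - <<'E'
from m import *
s=manip.camera("scene")[:,:,::-1];b=manip.camera("top")[:,:,::-1];cv2.imwrite("pics/top3.png",b);cv2.imwrite("pics/sc3.png",s)
g=b.mean(2).astype(np.float32)
for xj in (-90,-70,-50,-30,-10,10):
    ys=np.arange(85,130,.25);P=np.array([proj("top",tow(xj,y,37.5)) for y in ys]).astype(np.float32)
    v=cv2.remap(g,P[:,:1],P[:,1:],cv2.INTER_LINEAR).ravel();print(xj,ys[v<90].max())
# pin top: bright disc centroid, before and after, in scene view rows
for n in("crs",):pass
old=cv2.imread("pics/scene0.png")
# wooden handle angle in scene view
hsv=cv2.cvtColor(s,cv2.COLOR_BGR2HSV);m=cv2.inRange(hsv,(8,80,60),(20,255,255));k,l,st,ce=cv2.connectedComponentsWithStats(m)
print([(st[i][4],ce[i].round(0)) for i in range(1,k) if st[i][4]>40])
E
```

```text
22.05 [ 472.89 -346.68  195.91] [-130.67 -357.08] [-0.62  0.43] [-0.7  0.3 -4.3] 21.552243468706358 [ 0.01   0.242 -0.007]
-90 120.25
-70 120.0
-50 120.0
-30 120.25
-10 120.25
10 121.0
[(np.int32(111), array([156., 227.])), (np.int32(195), array([152., 322.])), (np.int32(1337), array([130., 388.]))]
```

Request:
servo_tool([
  [0, 0, 0, 0, 0, -40, 0.85],
  [0, 0, 0, 0, 0, -45, 0.85],
  [0, 0, 0, 0, 0, -45, 0.85],
  [0, 0, 0, 0, 0, -25, 0.85],
  [0, 0, 0, 0, 0, -12, 0.85],
  [0, 0, 0, 0, 0, -4, 0.85],
  [0, 0, 0, 0, 0, -2, 0.85],
  [0, 0, 0, 0, 0, -2, 0.85],
  [0, 0, 0, 0, 0, 0, 0.85],
])

```text
clock: 23.28
eef_pos: [474.1, -345.6, 23.6]
eef_rot: [-3.139, 0.002, -0.015]
wrist_force: [0.2, 1.1, -4.1]
finger_gap: 21.2
finger_force: 60.0
```

```bash
python3 st.py
```

```text
23.275 [ 474.09 -345.59   23.62] [-129.33 -356.16] [0.34 1.02] [ 0.2  1.1 -4.1] 21.20043281325468 [ 0.004  0.232 -0.062]
```

Request:
servo_tool([
  [0, 0, 0, 0, 0, -2, 0.85],
  [0, 0, 0, 0, 0, -1.5, 0.85],
])

```text
clock: 23.52
eef_pos: [474.0, -345.5, 19.7]
eef_rot: [-3.139, 0.002, -0.015]
wrist_force: [0.7, -0.5, -5.7]
finger_gap: 21.5
finger_force: 60.0
```

Request:
servo_tool([
  [0, 0, 0, 0, 0, -1, 0.85],
])

```text
clock: 23.65
eef_pos: [473.9, -345.5, 18.6]
eef_rot: [-3.139, 0.002, -0.015]
wrist_force: [-0.4, -0.2, -4.0]
finger_gap: 21.7
finger_force: 60.0
```

Request:
servo_tool([
  [0, 0, 0, 0, 0, -1, 0.85],
  [0, 0, 0, 0, 0, 0, 0.85],
])

```text
clock: 23.9
eef_pos: [474.1, -345.6, 18.0]
eef_rot: [-3.139, 0.002, -0.015]
wrist_force: [-2.0, 1.1, -0.9]
finger_gap: 21.8
finger_force: 60.0
```

Touching down. Release, wait and retreat.

Request:
servo_tool([
  [0, 0, 0, 0, 0, 0, 0.7],
  [0, 0, 0, 0, 0, 0, 0.5],
  [0, 0, 0, 0, 0, 0, 0.2],
  [0, 0, 0, 0, 0, 0, 0],
  [0, 0, 0, 0, 0, 0, 0],
  [0, 0, 0, 0, 0, 10, 0],
  [0, 0, 0, 0, 0, 25, 0],
  [0, 0, 0, 0, 0, 40, 0],
  [0, 0, 0, 0, 0, 40, 0],
  [0, 0, 0, 0, 0, 40, 0],
  [0, 0, 0, -40, 0, 30, 0],
  [0, 0, 0, -40, 0, 0, 0],
  [0, 0, 0, -40, 0, 0, 0],
  [0, 0, 0, 0, 0, 0, 0],
])

```text
clock: 25.65
eef_pos: [352.5, -345.7, 203.9]
eef_rot: [-3.14, 0.001, -0.017]
wrist_force: [0.4, -0.0, 0.3]
finger_gap: 93.9
finger_force: 0.0
```

```bash
python3 st.py
python3 - <<'E'
from m import *
s=manip.camera("scene")[:,:,::-1];b=manip.camera("top")[:,:,::-1]
o=cv2.imread("pics/scene0.png")
# mallet head dark mask + handle in scene: before vs after
for im in (o,s):
    hsv=cv2.cvtColor(im,cv2.COLOR_BGR2HSV)[265:310,165:215]
    m=cv2.inRange(hsv,(0,0,0),(180,255,60));y,x=np.where(m);print(m.sum()/255,x.mean()+165,y.mean()+265,x.min(),x.max(),y.min(),y.max())
# pin disc: template of mean brightness along its vertical image column
pre=cv2.imread("pics/top2.png")
for z in (84,72): print(z,proj("scene",(501.6,38,z)).round(1))
u,v=proj("scene",(501.6,38,78)).round().astype(int);print(s[v-8:v+9,u-4:u+5].mean(2).astype(int))
g=b.mean(2).astype(np.float32)
for xj in (-90,-50,-10):
    ys=np.arange(85,130,.25);P=np.array([proj("top",tow(xj,y,37.5)) for y in ys]).astype(np.float32)
    print(xj,ys[cv2.remap(g,P[:,:1],P[:,1:],cv2.INTER_LINEAR).ravel()<90].max())
E
```

```text
25.65 [ 352.46 -345.66  203.94] [-249.89 -340.11] [ 0.37 -0.06] [ 0.4 -0.   0.3] 93.94789882517269 [0.018 0.034 0.026]
405.0 186.79012345679013 287.13086419753085 2 32 10 36
399.0 186.4561403508772 287.03007518796994 0 32 10 36
84 [277.2 188.3]
72 [277.4 191.3]
[[ 71   0   3   9   8   5   2   5   0]
 [  5   0   2   5   0   5   2   2   5]
 [  1   8   2   7   3  10   0   5  10]
 [  3   4  15  10   9  10   0   8   8]
 [ 10   8   3   0   2   1   0   9   6]
 [  2   0   0   0   0   0   0   0   3]
 [  1   0  10  42 122 118  84  51   0]
 [  0  13 122 126 184 178 150 135  51]
 [  0  75 186 172 167 165 166 178 140]
 [ 25 108 181 169 164 161 165 174 188]
 [101  81 154 170 167 168 173 162 135]
 [127  63  85 136 141 143 149 117  43]
 [ 75  68  53  53  65  64  57  57  36]
 [ 80  82  56  58  65  57  55  47  53]
 [ 69  83  84  61  63  57  56  51  82]
 [ 39  67  79  81  83  84  81  81  88]
 [ 26  29  28  48  74  75  85  90  64]]
-90 120.25
-50 120.0
-10 120.5
```

```bash
python3 -c "from cell import manip;print(manip.sign_off())"
```

```text
the job is handed in; nothing more can be done
None
```

The job is handed in; sign-off returned no verdict. By my measurements the phone is clamped with the pad pressed in about 4.5–5 mm, the pin is at its stop, knocked down by the mallet's head, and the mallet is standing back on its striking face.

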